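# Close and hold a spring-probe board tester

## Robot

A 6-joint arm with a two-finger parallel gripper is mounted at the origin on the work surface. World frame = base frame: x ahead of the robot, y to its left, z up, the work surface at z = 0. Lengths are in mm, angles in rad, forces in N, time in s.
With the tool pointing down it reaches from about 350 to 875 mm from the base axis. Payload 4.2 kg.
Tool frame: the origin (TCP) lies midway between the tips of the shut fingers; the grasp point (between the pads) lies 19 mm behind it; z points along the fingers, y is the direction in which the jaws open and shut (so a half turn about z gives the same grasp; the last joint's range is limited). The gripper opens to 85 mm and grips with 20 to 120 N. Pads are 22 mm wide; open, the fingers measure 114 mm over their backs; the gripper's body (76 mm by 85 mm) begins 54 mm behind the grasp point. The pads swing forward as they close: fully open they stand 13 mm farther back than shut.
Start: joints at [1.525, 0.385, 0.008, 0, -1.194, -0.259], TCP at [187.532, 596.18, 196.912] pointing down, gripper open.
Joint ranges: [-3.14, 3.14], [-1.21, 2.06], [-1.07, 1.41], [-3.16, 2.05], [-2.99, -0.16], [-3.1, 3.1]. Speed limits (rad/s): [2.79, 2.79, 3.14, 3.14, 3.14, 3.14].

## Interface

Orientations are given as a unit quaternion [x, y, z, w].
In Python, from bench import read_state, get_image, job_done, search_frame, regions_of gives the robot as it stands.
- The arm moves only by the tool servo_tool, never from a script. Its arguments are lists of equal length, an entry for each row: "turn": the turn, a rotation vector about the world's x, y, z in rad, a list of three; "dp": the shift along the world's x, y, z in m, a list of three; "fingers": the finger opening in m, from 0 to 0.0854. In form: {"turn": [[rx, ry, rz], ...], "dp": [[tx, ty, tz], ...], "fingers": [fingers, ...]}. A call has exactly 5 rows; each row shifts and turns the pose as measured when the row begins; what a row does not reach is not made up. A row lasts 1/8 s, in which the tool goes at most 62.5 mm and 10.7 degrees, less where a joint would pass 70% of its speed; a pose out of reach is approached as far as the arm can. A call is refused whole if a number of a shift passes 0.0625 or a number of a turn 0.188, either way. A call with a gripper value outside its range is refused whole. The fingers move at their own pace and stop on an object; the grip force is fixed at half the most. Time passes only in rows, so rows that do not move let the fingers close, or fill a call up. It gives the time, the measured TCP pose, the force and the opening at its end, in the units of the state.
- read_state(): the state, without advancing time (a new reading comes with each control period).
- get_image(name): name is "scene" or "top"; returns a dict with "img" (400x640x3 uint8, red, green, blue), "vfov" (degrees; the focal length in pixels is half the picture's height over the tangent of half this angle, whatever the lens; pixels are square), "cx", "cy" (the principal point, pixels), "world_from_camera" (4x4, takes a point from camera to world coordinates). Camera axes: x right, y down, z forward; pixel columns grow to the right and rows downward; lengths in mm; the calibration is good to about 2 mm. A picture is of the moment at which its call begins. There is no depth.
- job_done(): hands the job in, once; it reports no verdict.
Trained networks look in the newest picture that a camera, given by its name, has taken for a name from the list of things; names that differ only in an ending like _2 or _b are one class to them, and where a whole thing is asked for, a point or a joint stands for the part that bears it (a point fixed in the world has none). Each returns a list of dicts, best first, with "score" (0 to 1); they miss things now and then, are a little off and sometimes report something else, mostly with a low value. They report only what shows in the picture. A call takes as long as a camera call. They do not tell look-alikes from the thing itself.
- search_frame(query, camera): "box" ([left, top, width, height] in pixels, round what is visible of it).
- regions_of(query, camera): "region" (400x640 bool, what is visible of it) and "box" ([left, top, width, height] in pixels, round what is visible of it).
The state is a dict: "clock": time; "joints": joint angles; "joint_vel": joint speeds; "joint_efforts": joint torques, N m; "position": TCP position; "ee_rot": TCP orientation; "contact_force": force on the tool from outside, world axes, zero at the start; "wrist_torque": the same for the moment, N m; "gripper_width": finger opening in mm.
Only numpy, scipy, OpenCV 4.12 (cv2) and the standard library are available. Lean on these libraries where they do the work, as an engineer would, in place of code of your own. Each camera call takes 0.05 s, during which the arm holds its last target. There are 200 camera calls.

## Task

Get the board on the test fixture ready for its test: first turn the fixture's supply selector one click clockwise, from its first to its middle position, and only then fit the loose pressure plate over the board, its large hole on the large guide dowel and its small hole on the small one. Press the plate fully down against the springs so that the board meets the probes, and keep holding it down there: finish while still pressing, without letting go. Leave everything else on the bench where it lies.

Things in the scene. Friction and masses are not known exactly. Their poses are not given: they have to be found in the camera images.
- fixture: the test fixture, a grey box 230 mm (x) by 170 mm (y), fixed to the bench; aluminium deck 45 mm above the bench. Origin: centre of its underside; x points from the selector end to the board end, z up. Selector axis at x -80, y 0 mm; black sprung nest with the board centred at x +35, y 0 mm; guide dowels at x +35, y +55 mm (large) and y -55 mm (small)
- board_top (a point): centre of the upper face of the board under test (90 x 70 mm, on the 96 x 76 mm nest): 61 mm above the bench with the nest up, 56 mm fully down; moves with the nest, axes as the fixture's. The plate's rods land near its corners; the parts on it stand at most 13 mm above it
- dowel_large (a point): centre of the top of the large steel guide dowel, diameter 12 mm, upright, 103 mm above the bench (58 mm above the deck), with a bullet nose over the top 9 mm
- dowel_small (a point): centre of the top of the small steel guide dowel, diameter 8 mm, same height and nose
- selector (a joint): angle of the supply selector (rad), growing clockwise seen from above. Click positions 0 (first), 0.524 (middle), 1.047 (last), 30 degrees apart, end stops just beyond. A spring detent holds it in each (about 0.07 N m breaks it out; the crest lies half way between two) and, let go, it snaps into the nearest. Starts in the first
- selector_grip (a point): grasp point of the knob, on its axis, 70 mm above the bench. Black upright bar grip 36 mm long, 10 mm thick, top 75 mm above the bench, white line on the pointing half; below it a disc 24 mm across, top 48 mm above the bench. Turns with the knob: x along the bar, as the line points: 30 degrees left of the fixture's x (to +y) in the first position, along it in the middle one
- nest (a joint): how far the sprung nest with the board is pressed down (m): 0 up, 0.005 fully down on its stop. Its springs push up with about 5 N at 0 and 9.6 N at the stop; the plate's own weight (about 3 N) does not move it, a further push of about 7 N takes it to the stop
- plate: the loose pressure plate: brown board 100 (x) by 140 (y) by 8 mm, about 0.3 kg, on four white pusher rods 16 mm long, 8 mm thick, at x +-38, y +-29 mm. A window 18 x 52 mm at x +30 mm goes on the side away from the selector: on the fixture its axes point as the fixture's. Origin: centre, level with the rods' lower ends (z 0 on the bench, 61 mm on the board, 56 mm pressed home)
- plate_handle (a point): grasp point, the middle of the plate's bridge handle, 56 mm above the plate's origin. The black handle bar runs along the plate's y: 76 mm long, 14 mm thick, 16 mm deep (48 to 64 mm above the origin), on two posts 14 mm wide at y +-31 mm
- hole_large (a point): centre of the large bushed hole at the plate's underside (16 mm above the plate's origin), diameter 14 mm, at the plate's y +55 mm
- hole_small (a point): centre of the small bushed hole at the plate's underside, diameter 10 mm, at the plate's y -55 mm
- screwdriver: bystander: black-handled screwdriver, 180 mm long, 26 mm thick, lying between fixture and plate areas; origin at its middle on the bench
- parts_bin: bystander: grey open plastic bin, 80 x 65 x 35 mm, nearest the robot; origin at the centre of its underside
- solder_spool: bystander: small metal spool standing on end, 54 mm across, 46 mm tall; origin at the centre of its underside
- loose_board: bystander: bare circuit board, 160 x 100 mm, up to 13 mm tall, lying flat at the far side; origin at the centre of its underside
- ic_tube: bystander: black plastic component tube, 260 x 15 x 10 mm, lying at the far side; origin at the centre of its underside
- flux_jar: bystander: small amber jar, 44 mm across, 50 mm tall, on the left; origin at the centre of its underside
- heat_sink: bystander: finned aluminium heat sink, 70 x 50 x 27 mm, on the right; origin at the centre of its underside
- meter: bystander: black hand-held meter lying on its back, 150 x 75 x 41 mm, on the right; origin at the centre of its underside
There are look-alikes about, which are no part of the job. Of the things like the plate, leave any that is pink or purple; of the rest the larger one is meant.

How it is judged (in metres and radians):
On the way, in this order (a step that is already met when the one before it is completed fails the run):
1. the selector is clicked into its middle position (value of joint selector between 0.4 and 0.65 rad and velocity of joint selector between -0.3 and 0.3 rad/s), for 0.2 s.
2. the plate is on both dowels and pressed fully down by the robot (value of joint nest above 0.004 m and horizontal distance between hole_large and dowel_large below 0.003 m and horizontal distance between hole_small and dowel_small below 0.003 m and z of plate in the frame of fixture below 0.0585 m and angle between plate's own z axis and vertical below 0.05 rad and contact force between any of the fingers, the arm and plate above 3 N), for 0.5 s.
At the end, for the whole second after the job is handed in: Selector at rest in its middle position (0.40 to 0.65 rad); each plate hole within 3 mm of its dowel centre, plate level within 0.05 rad, rods on the board; nest pressed down more than 4 of its 5 mm; the robot still pressing on the plate (contact over 3 N), nothing moving (all of step 2 and value of joint selector between 0.4 and 0.65 rad and linear speed of plate below 0.02 m/s); the arm keeps its last pose, push and grip.
It fails at once if the plate is put on the board while the selector is not in its middle position (horizontal distance between hole_large and dowel_large below 0.02 m and z of plate in the frame of fixture below 0.068 m and (value of joint selector below 0.27 rad or value of joint selector above 0.78 rad)).
It fails at once if another thing on the bench is moved more than 30 mm (distance of any of screwdriver, parts_bin, solder_spool, loose_board, ic_tube, flux_jar, heat_sink, meter from where it was at the start of the episode above 0.03 m).
It also fails if it takes over 61 s, if anything falls off the work surface, if the arm or the gripper's body presses on something with over 40 N, if the wrist force passes 120 N, or if a joint passes its speed limit or range.

## Working session

There is one attempt and no reset: what is moved stays moved. The work goes in short steps, Python scripts to look and compute and a tool call to move; the robot and the scene stay as the last step left them, time stands still between calls to the robot, and variables do not carry over. Pictures are saved under pics/ and viewed, about 8 in all and at most 12, crops included, and the job is handed in when it is done.

Besides the shell and the picture viewer there is one more tool, called after ">>>" in YAML: its name, and indented under it one key for each argument. servo_tool: Moves the arm, as the interface text tells. Its arguments: {"type":"object","properties":{"turn":{"type":"array","items":{"type":"array","items":{"type":"number"}}},"dp":{"type":"array","items":{"type":"array","items":{"type":"number"}}},"fingers":{"type":"array","items":{"type":"number"}}},"required":["turn","dp","fingers"]}

```bash
mkdir -p pics; cat > h.py <<'E'
import numpy as np,cv2
from bench import *
def K(d): 
    f=d["img"].shape[0]/2/np.tan(np.radians(d["vfov"])/2); return f
def proj(d,P):
    T=np.linalg.inv(np.array(d["world_from_camera"])); P=np.atleast_2d(P)
    c=P@T[:3,:3].T+T[:3,3]; f=K(d); return np.c_[d["cx"]+f*c[:,0]/c[:,2], d["cy"]+f*c[:,1]/c[:,2]]
def back(d,u,v,z):
    T=np.array(d["world_from_camera"]); r=T[:3,:3]@np.array([(u-d["cx"])/K(d),(v-d["cy"])/K(d),1.]); o=T[:3,3]
    return o+r*(z-o[2])/r[2]
def save(n,img,box=None,s=1):
    if box: img=img[box[1]:box[1]+box[3],box[0]:box[0]+box[2]]
    img=cv2.resize(img,None,fx=s,fy=s,interpolation=cv2.INTER_CUBIC); cv2.imwrite('pics/'+n,img[:,:,::-1])
E
python3 - <<'E'
from h import *
print(read_state())
for c in("top","scene"):
    d=get_image(c); save(c+'0.png',d["img"],s=1.25)
    print(c,K(d),d["cx"],d["cy"],np.round(d["world_from_camera"],3).tolist())
    for q in("fixture","plate","selector","dowel_large","dowel_small"):
        print(q,[(np.round(r["box"]).tolist(),round(r["score"],2)) for r in search_frame(q,c)][:5])
E
```

```text
{'clock': 0.0, 'joints': array([ 1.52460210e+00,  3.85573289e-01,  6.60903231e-03, -4.79337409e-04,
       -1.19397778e+00, -2.58603377e-01]), 'joint_vel': array([ 0.00224001,  0.00138761,  0.00118249, -0.00059233, -0.00087013,
       -0.00075585]), 'joint_efforts': array([ 1.05952201e-04, -3.92287123e+01,  1.88399506e+01,  4.18619201e+00,
       -4.74025263e-03, -1.14855283e-06]), 'position': array([187.35388494, 595.56887181, 195.80789933]), 'ee_rot': array([ 9.88395739e-01, -1.51896878e-01, -1.07775698e-04,  1.09042329e-03]), 'contact_force': array([0.06098928, 0.40935669, 0.32357951]), 'wrist_torque': array([-0.04834629,  0.00535005, -0.05033691]), 'gripper_width': 85.85312066835816}
top 392.68563596523404 321.527409449279 200.8508044153083 [[-0.025, -0.982, 0.188, 362.663], [-1.0, 0.025, -0.007, -24.189], [0.002, -0.188, -0.982, 1328.989], [0.0, 0.0, 0.0, 1.0]]
fixture [([354.0, 197.0, 64.0, 70.0], 0.78)]
plate [([211.0, 161.0, 31.0, 25.0], 0.92), ([216.0, 201.0, 48.0, 36.0], 0.91), ([169.0, 180.0, 33.0, 37.0], 0.78), ([209.0, 254.0, 48.0, 41.0], 0.58)]
selector [([385.0, 249.0, 12.0, 13.0], 0.49)]
dowel_large [([355.0, 190.0, 60.0, 79.0], 0.55)]
dowel_small [([355.0, 196.0, 62.0, 73.0], 0.73), ([214.0, 201.0, 46.0, 35.0], 0.34)]
scene 417.8451796157578 317.9270418800605 196.66672055345444 [[-0.468, 0.734, -0.491, 1169.454], [0.883, 0.379, -0.275, 303.491], [-0.016, -0.563, -0.826, 1087.12], [0.0, 0.0, 0.0, 1.0]]
fixture [([228.0, 136.0, 82.0, 71.0], 0.8), ([223.0, 232.0, 61.0, 56.0], 0.39)]
plate [([378.0, 223.0, 54.0, 45.0], 0.89), ([438.0, 271.0, 51.0, 46.0], 0.89), ([384.0, 282.0, 38.0, 32.0], 0.8), ([409.0, 177.0, 51.0, 45.0], 0.71)]
selector [([230.0, 134.0, 78.0, 72.0], 0.62)]
dowel_large [([229.0, 132.0, 75.0, 73.0], 0.59)]
dowel_small [([231.0, 134.0, 73.0, 69.0], 0.86)]
```

View pics/top0.png

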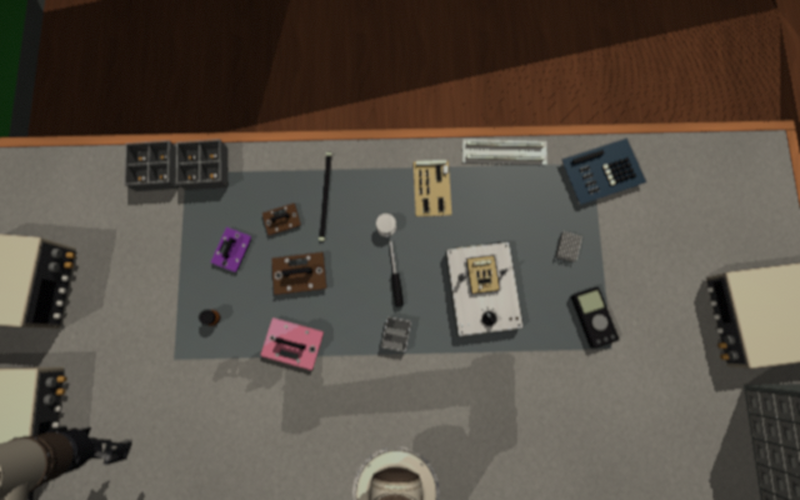

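```bash
python3 - <<'E'
from h import *
d=get_image("top");save('tc1.png',d["img"],(150,140,290,170),2.75)
E
```

```text
(no output)
```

View pics/tc1.png

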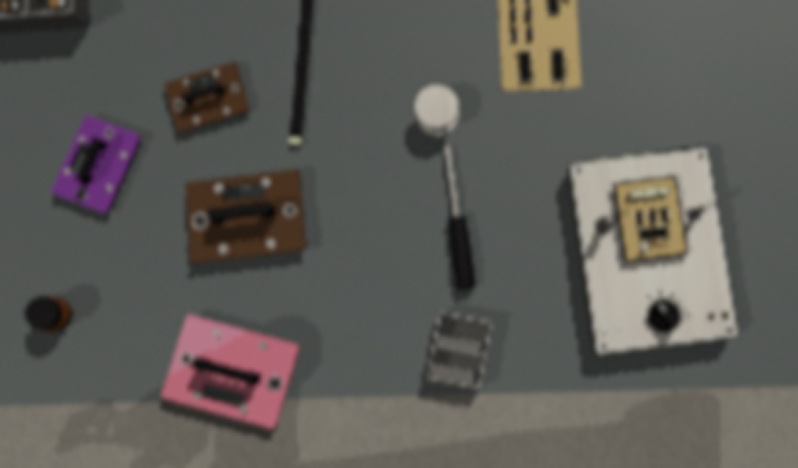

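Plate-like things in the top view: purple (185,198), pink (233,274), small brown (226,173) and large brown (240,219). The large brown one is meant, because it is the larger of those left once pink and purple are excluded. Its window and large hole (left) already face about as the fixture's do. I'll look at the scene view enlarged next.

```bash
python3 - <<'E'
from h import *
d=get_image("scene");a=d["img"][125:245,215:345];b=d["img"][165:285,365:495]
save('sc1.png',np.hstack([a,b]),s=3)
E
```

```text
(no output)
```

View pics/sc1.png

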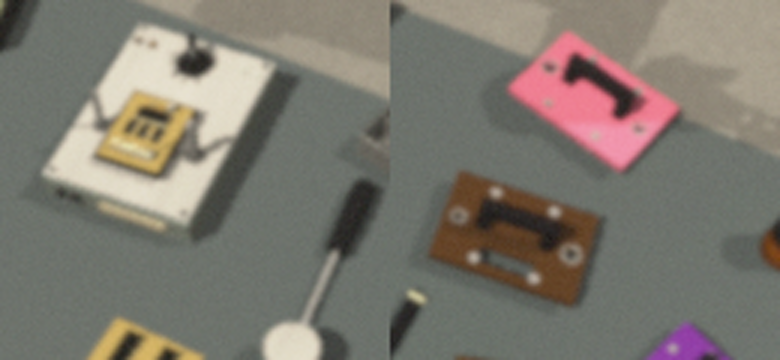

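```bash
cat > fit.py <<'E'
from h import *
from scipy.optimize import minimize
from scipy.ndimage import map_coordinates
def corners(p,hx,hy,z):
    c,s=np.cos(p[2]),np.sin(p[2]); L=np.array([[hx,hy],[hx,-hy],[-hx,-hy],[-hx,hy]])
    return np.c_[L@np.array([[c,s],[-s,c]])+p[:2],np.full(4,z)]
def score(p,views,hx,hy,zs):
    t=0
    for d,S in views:
        P=np.vstack([proj(d,corners(p,hx,hy,z)) for z in zs]); H=cv2.convexHull(P.astype(np.float32))[:,0].astype(float)
        c=H.mean(0); N=[];Q=[]
        for a,b in zip(H,np.roll(H,-1,0)):
            n=np.array([b[1]-a[1],a[0]-b[0]]);n/=np.linalg.norm(n)+1e-9; n*=np.sign(n@((a+b)/2-c))
            m=int(np.linalg.norm(b-a)*2); 
            for k in np.linspace(.04,.96,m): Q.append(a+(b-a)*k);N.append(n)
        Q,N=np.array(Q),np.array(N); g=lambda o:map_coordinates(S,(Q+o*N).T[::-1],order=1)
        t+=sum((g(-o)-g(o)).mean() for o in(.5,1,1.5,2))
    return -t
def fit(p0,views,*a):
    best=None
    for dy in(-.12,0,.12):
        r=minimize(score,np.array(p0)+[0,0,dy],args=(views,*a),method='Nelder-Mead',options=dict(initial_simplex=np.array(p0)+[0,0,dy]+np.array([[0,0,0],[10,0,0],[0,10,0],[0,0,.08]])))
        if best is None or r.fun<best.fun:best=r
    return best
E
python3 - <<'E'
from fit import *
D={c:get_image(c) for c in("top","scene")}
cv=lambda n:lambda d:n(cv2.GaussianBlur(d["img"],(0,0),.6).astype(float))
br=cv(lambda i:i.min(2)); rb=cv(lambda i:np.clip(i[:,:,0]-i[:,:,2],-10,30))
t=D["top"]; pf=back(t,388,231,45); pp=back(t,239,219,24); print(pf,pp)
for nm,p0,fn,a in(("fix",pf,br,(115,85,[45])),("plate",pp,rb,(50,70,[16,24]))):
    for v in(["top"],["scene"],["top","scene"]):
        r=fit([p0[0],p0[1],.1 if nm=="fix" else 0.05],[(D[c],fn(D[c])) for c in v],*a); print(nm,v,np.round(r.x,3),round(r.fun,1))
    if nm=="fix":F=r.x
    else:Pl=r.x
for c,b in(("top",(200,180,230,100)),("scene",(215,125,290,160))):
    d=D[c];s=3.4 if c=="top" else 2.7; im=cv2.resize(d["img"][b[1]:b[1]+b[3],b[0]:b[0]+b[2]],None,fx=s,fy=s,interpolation=cv2.INTER_CUBIC)
    def loc(p,x,y,z): c_,s_=np.cos(p[2]),np.sin(p[2]); return [p[0]+c_*x-s_*y,p[1]+s_*x+c_*y,z]
    pts=[loc(F,*q) for q in[(115,85,45),(115,-85,45),(-115,85,45),(-115,-85,45),(35,55,103),(35,-55,103),(-80,0,75)]]+[loc(Pl,*q) for q in[(50,70,24),(50,-70,24),(-50,70,24),(-50,-70,24),(0,55,24),(0,-55,24),(0,38,64),(0,-38,64)]]
    for u,v in proj(d,pts): cv2.drawMarker(im,(int((u-b[0]+.5)*s),int((v-b[1]+.5)*s)),(255,0,255),cv2.MARKER_CROSS,10,1)
    save(c+'_ov.png',im)
E
```

```text
[ 502.15331759 -248.29606095   45.        ] [557.39483449 245.26282727  24.        ]
fix ['top'] [ 5.05275e+02 -2.45237e+02  9.60000e-02] -256.9
fix ['scene'] [ 5.08343e+02 -2.43986e+02  1.02000e-01] -228.0
fix ['top', 'scene'] [ 5.06430e+02 -2.44717e+02  9.90000e-02] -476.0
plate ['top'] [5.60813e+02 2.47102e+02 9.50000e-02] -91.2
plate ['scene'] [5.61909e+02 2.47286e+02 9.50000e-02] -83.3
plate ['top', 'scene'] [5.61398e+02 2.47192e+02 9.60000e-02] -173.6
```

```bash
python3 - <<'E'
import cv2,numpy as np
a=cv2.imread('pics/top_ov.png');b=cv2.imread('pics/scene_ov.png')
w=max(a.shape[1],b.shape[1]); p=lambda i:cv2.copyMakeBorder(i,0,0,0,w-i.shape[1],cv2.BORDER_CONSTANT)
o=np.vstack([p(a)[20:240+80],p(b)]);o=o[:,:800];print(o.shape);cv2.imwrite('pics/ov.png',cv2.resize(o,None,fx=.8,fy=.8) if o.shape[0]>600 else o)
E
```

```text
(732, 783, 3)
```

View pics/ov.png

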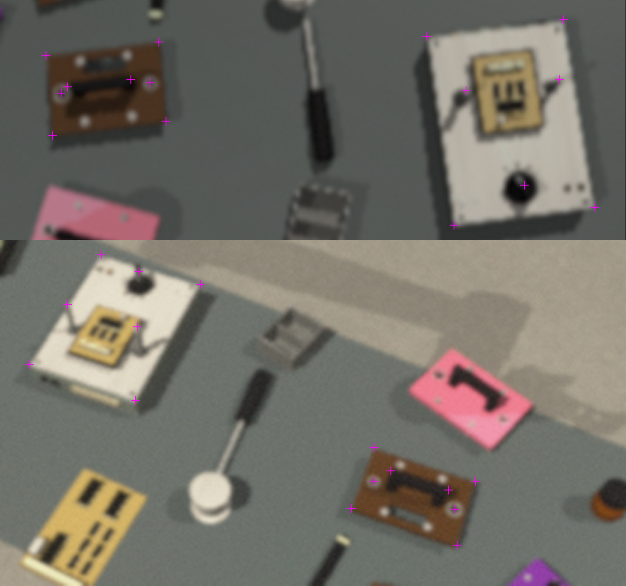

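Both overlays sit on the deck corners, bushes and dowels to within about 2 mm. The fixture is at about (506, −245), yaw 0.099; the plate at about (561, 247), yaw 0.096. I'm heading for the knob at about (427, −253).

>>> servo_tool:
  turn:
    - [0, 0, -0.18]
    - [0, 0, -0.18]
    - [0, 0, -0.18]
    - [0, 0, -0.18]
    - [0, 0, -0.18]
  dp:
    - [0.045, -0.045, 0]
    - [0.045, -0.06, 0]
    - [0.045, -0.06, 0]
    - [0.045, -0.06, 0]
    - [0.03, -0.06, 0]
  fingers: [0.04, 0.04, 0.04, 0.04, 0.04]

```text
clock: 1.42
position: [373.5, 344.7, 196.5]
ee_rot: [0.818, -0.575, 0.001, -0.001]
contact_force: [0.8, 0.8, -0.5]
gripper_width: 40.4
```

>>> servo_tool:
  turn:
    - [0, 0, -0.18]
    - [0, 0, -0.18]
    - [0, 0, -0.18]
    - [0, 0, -0.18]
    - [0, 0, -0.18]
  dp:
    - [0.02, -0.06, 0]
    - [0.02, -0.06, 0]
    - [0, -0.06, 0]
    - [0, -0.06, 0]
    - [0, -0.06, 0]
  fingers: [0.04, 0.04, 0.04, 0.04, 0.04]

```text
clock: 2.05
position: [414.0, 40.6, 198.0]
ee_rot: [-0.473, 0.881, -0.002, 0.003]
contact_force: [1.2, 0.2, -0.2]
gripper_width: 40.1
```

>>> servo_tool:
  turn:
    - [0, 0, -0.12]
    - [0, 0, -0.12]
    - [0, 0, -0.1]
    - [0, 0, 0]
    - [0, 0, 0]
  dp:
    - [0, -0.06, 0]
    - [0, -0.06, 0]
    - [0, -0.06, 0]
    - [0, -0.06, 0]
    - [0.01, -0.04, 0]
  fingers: [0.04, 0.04, 0.04, 0.04, 0.04]

```text
clock: 2.68
position: [422.8, -249.7, 200.8]
ee_rot: [-0.311, 0.95, -0.004, 0.006]
contact_force: [0.3, 0.3, -0.0]
gripper_width: 40.0
```

```bash
cat > st.py <<'E'
from bench import *;import numpy as np
s=read_state();q=s["ee_rot"];print(np.round(s["position"],1),"yaw",round(2*np.arctan2(q[1],q[0]),3),"q",np.round(q,4),"F",np.round(s["contact_force"],1),"T",np.round(s["wrist_torque"],2),"w",round(s["gripper_width"],1),"t",round(s["clock"],2),"j",np.round(s["joints"],2))
E
python3 st.py
```

```text
[ 422.8 -249.7  200.8] yaw 3.774 q [-0.3111  0.9504 -0.004   0.0061] F [ 0.3  0.3 -0. ] T [ 0.02 -0.04  0.03] w 40.0 t 2.67 j [-0.2   0.14 -0.31  0.   -1.1  -0.74]
```

>>> servo_tool:
  turn:
    - [0, 0, -0.01]
    - [0, 0, 0]
    - [0, 0, 0]
    - [0, 0, 0]
    - [0, 0, 0]
  dp:
    - [0.004, -0.003, -0.03]
    - [0, 0, -0.04]
    - [0, 0, -0.03]
    - [0, 0, -0.02]
    - [0, 0, 0]
  fingers: [0.04, 0.04, 0.04, 0.04, 0.04]

```text
clock: 3.3
position: [427.7, -257.3, 78.6]
ee_rot: [-0.303, 0.953, -0.006, 0.008]
contact_force: [-1.2, 1.0, -0.3]
gripper_width: 40.1
```

```bash
cat >> st.py <<'E'
from scipy.spatial.transform import Rotation as R
r=R.from_quat(q); y=2*np.arctan2(q[1],q[0]); t=R.from_quat([np.cos(y/2),np.sin(y/2),0,0]); print("level turn",np.round((t*r.inv()).as_rotvec(),4))
E
python3 st.py; python3 - <<'E'
from h import *
d=get_image("scene");a=d["img"][105:205,215:345]
t=get_image("top");b=t["img"][190:290,330:460]
save('k1.png',np.hstack([a,b]),s=3)
E
```

```text
[ 427.7 -257.3   78.6] yaw 3.757 q [-0.3027  0.953  -0.0055  0.0076] F [-1.2  1.  -0.3] T [-0.03 -0.   -0.05] w 40.1 t 3.3 j [-0.21  0.29 -0.47  0.   -0.79 -0.74]
level turn [0.006  0.0178 0.    ]
```

View pics/k1.png

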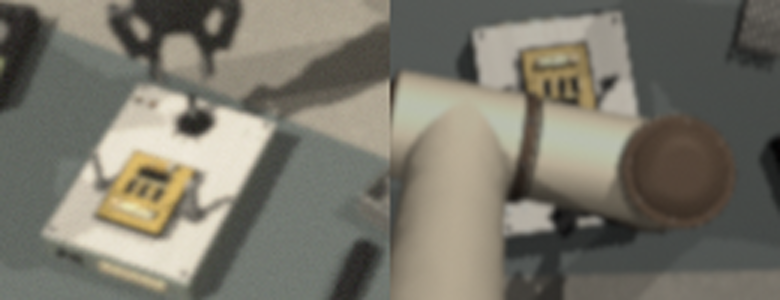

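```bash
python3 - <<'E'
from h import *
d=get_image("scene")
print(proj(d,[[427.7,-257.3,78.6],[427.7,-257.3,86],[426.8,-252.6,75],[426.8,-252.6,48],[426.8,-252.6,45]]))
E
```

```text
[[277.15477142 138.20886092]
 [276.93261795 136.64972985]
 [278.64759842 139.27142299]
 [279.41598756 144.81672255]
 [279.49982982 145.42179415]]
```

```bash
python3 st.py; python3 - <<'E'
from h import *
d=get_image("scene")
im=cv2.resize(d["img"][100:160,245:315],None,fx=8,fy=8,interpolation=cv2.INTER_CUBIC)
im=np.clip(im.astype(float)*1.5,0,255).astype(np.uint8)
for p in([427.7,-257.3,78.6],[426.8,-252.6,75]):
    u,v=proj(d,[p])[0]; cv2.drawMarker(im,(int((u-245+.5)*8),int((v-100+.5)*8)),(255,0,255),0,12,1)
save('k2.png',im)
E
```

```text
[ 429.7 -257.8   80.9] yaw 3.757 q [-0.303   0.9529 -0.0071  0.0099] F [-0.3  0.5 -0. ] T [0.01 0.07 0.06] w 40.3 t 3.45 j [-0.21  0.29 -0.47  0.   -0.79 -0.74]
level turn [ 0.0076  0.0231 -0.    ]
```

View pics/k2.png

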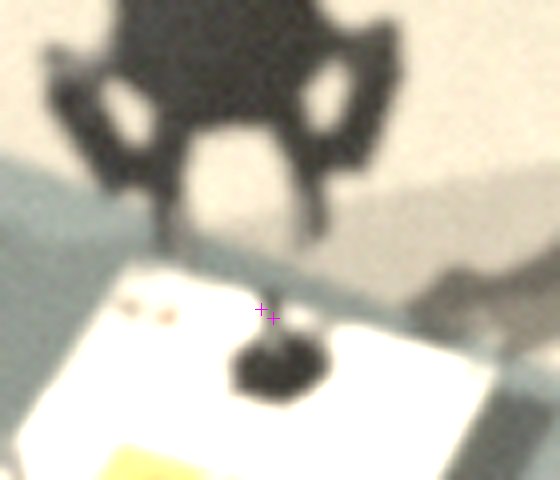

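```bash
python3 st.py; python3 - <<'E'
from h import *
t=get_image("top");d=get_image("scene");s=read_state()
im=t["img"].astype(int); m=((im[:,:,0]-im[:,:,2]>12)&(im.sum(2)<330)).astype(np.uint8)
n,l,st,c=cv2.connectedComponentsWithStats(m[200:300,380:470])
i=1+st[1:,4].argmax();u,v=c[i]+[380,200];print("circle",u,v,st[i])
for z in(300,400,450,500,550):print(z,back(t,u,v,z).round(1))
print("start TCP px top",proj(t,[[187.5,596,197]]),"scene",proj(d,[[187.5,596,197]]))
p=proj(d,[[429,-257,80],[429,-257,155],[389,-257,80],[429,-217,80]]);print(p)
print("tip ray",[back(d,275.9,130.8,z).round(0) for z in(80,90,100,110,120)])
E
```

```text
[ 429.8 -257.8   81.1] yaw 3.757 q [-0.303   0.9529 -0.0072  0.0101] F [-0.5 -0.1  0.2] T [ 0.02  0.02 -0.02] w 40.2 t 3.5 j [-0.21  0.29 -0.47  0.   -0.79 -0.74]
level turn [ 0.0076  0.0237 -0.    ]
circle 421.54459064327483 248.20906432748538 [   0   28   65   38 1368]
300 [ 427.2 -288.7  300. ]
400 [ 421. -263.  400.]
450 [ 417.8 -250.2  450. ]
500 [ 414.7 -237.3  500. ]
550 [ 411.5 -224.5  550. ]
start TCP px top [[ 95.89605753 347.05206538]] scene [[587.01517318 156.63718647]]
[[276.98477654 138.21414605]
 [274.62416509 121.70438998]
 [283.28371937 130.09418311]
 [287.67298773 142.46118301]]
tip ray [array([ 403., -277.,   80.]), array([ 410., -271.,   90.]), array([ 418., -265.,  100.]), array([ 426., -260.,  110.]), array([ 433., -254.,  120.])]
```

>>> servo_tool:
  turn:
    - [0.008, 0.024, 0]
    - [0, 0, 0]
    - [0, 0, 0]
    - [0, 0, 0]
    - [0, 0, 0]
  dp:
    - [-0.003, 0.005, 0]
    - [0, 0, -0.01]
    - [0, 0, -0.01]
    - [0, 0, -0.005]
    - [0, 0, 0]
  fingers: [0.04, 0.04, 0.04, 0.04, 0.04]

```text
clock: 4.22
position: [426.6, -252.2, 54.8]
ee_rot: [-0.303, 0.953, 0.001, -0.0]
contact_force: [-0.1, -0.1, 0.2]
gripper_width: 40.2
```

```bash
python3 st.py; python3 - <<'E'
from h import *
d=get_image("scene");s=read_state()
im=cv2.resize(d["img"][100:160,245:315],None,fx=8,fy=8,interpolation=cv2.INTER_CUBIC)
for p in(s["position"],):
    u,v=proj(d,[p])[0]; cv2.drawMarker(im,(int((u-245+.5)*8),int((v-100+.5)*8)),(255,0,255),0,12,1)
save('k3.png',im)
E
```

```text
[ 426.6 -252.2   54.8] yaw 3.757 q [-3.03e-01  9.53e-01  6.00e-04 -4.00e-04] F [-0.1 -0.1  0.2] T [-0.04  0.01 -0.01] w 40.2 t 4.22 j [-0.21  0.33 -0.49 -0.   -0.75 -0.75]
level turn [-0.001  -0.0011  0.    ]
```

View pics/k3.png

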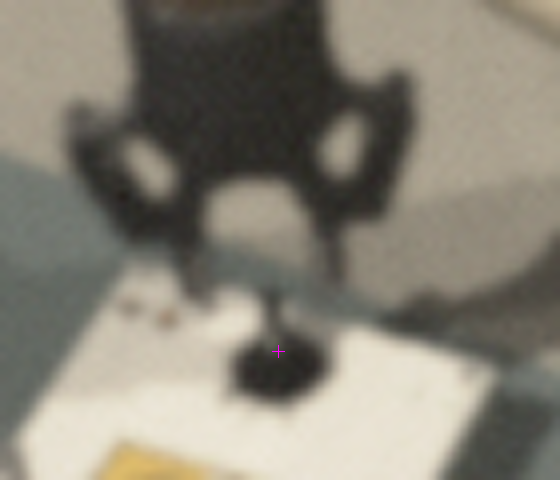

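The fingertips show level with the bar's top (row ~295, bar x ~270), higher than the state's z suggests. Closing is a safe test: the width will show whether the bar is between the fingers.

>>> servo_tool:
  turn:
    - [0, 0, 0]
    - [0, 0, 0]
    - [0, 0, 0]
    - [0, 0, 0]
    - [0, 0, 0]
  dp:
    - [0, 0, -0.002]
    - [0, 0, 0]
    - [0, 0, 0]
    - [0, 0, 0]
    - [0, 0, 0]
  fingers: [0.025, 0.015, 0.005, 0.005, 0.005]

```text
clock: 4.9
position: [427.3, -252.5, 53.6]
ee_rot: [-0.303, 0.953, 0.0, 0.001]
contact_force: [-0.4, -1.2, 0.0]
gripper_width: 4.9
```

```bash
python3 st.py
```

```text
[ 427.3 -252.5   53.6] yaw 3.757 q [-3.03e-01  9.53e-01  0.00e+00  5.00e-04] F [-0.4 -1.2  0. ] T [-0.04  0.01 -0.02] w 4.9 t 4.9 j [-0.21  0.33 -0.49 -0.   -0.75 -0.75]
level turn [-0.0004  0.0009  0.    ]
```

The width is 4.9 mm, so the fingers closed above the bar. The picture was right and the reported z reads low. I'll touch the bar top (75 mm) gently to measure the offset.

>>> servo_tool:
  turn:
    - [0, 0, 0]
    - [0, 0, 0]
    - [0, 0, 0]
    - [0, 0, 0]
    - [0, 0, 0]
  dp:
    - [0, 0, -0.001]
    - [0, 0, -0.001]
    - [0, 0, -0.001]
    - [0, 0, -0.001]
    - [0, 0, 0]
  fingers: [0.005, 0.005, 0.005, 0.005, 0.005]

```text
clock: 5.52
position: [427.3, -252.5, 49.3]
ee_rot: [-0.303, 0.953, 0.0, 0.0]
contact_force: [1.5, 0.2, -0.4]
gripper_width: 5.1
```

```bash
python3 st.py
```

```text
[ 427.3 -252.5   49.3] yaw 3.757 q [-3.031e-01  9.530e-01  0.000e+00  5.000e-04] F [ 1.5  0.2 -0.4] T [-0.05 -0.    0.01] w 5.1 t 5.53 j [-0.21  0.34 -0.5  -0.   -0.74 -0.75]
level turn [-0.0004  0.0009  0.    ]
```

>>> servo_tool:
  turn:
    - [0, 0, 0]
    - [0, 0, 0]
    - [0, 0, 0]
    - [0, 0, 0]
    - [0, 0, 0]
  dp:
    - [0, 0, -0.0015]
    - [0, 0, -0.0015]
    - [0, 0, -0.001]
    - [0, 0, -0.001]
    - [0, 0, 0]
  fingers: [0.005, 0.005, 0.005, 0.005, 0.005]

```text
clock: 6.15
position: [427.2, -252.5, 43.8]
ee_rot: [-0.303, 0.953, 0.0, 0.0]
contact_force: [-0.4, -0.6, -0.4]
gripper_width: 5.0
```

```bash
python3 st.py; python3 - <<'E'
from h import *
d=get_image("scene");s=read_state()
t=get_image("top")
im=np.hstack([cv2.resize(x["img"][a:a+60,b:b+70],None,fx=5.7,fy=5.7,interpolation=cv2.INTER_CUBIC) for x,a,b in((d,100,245),(t,215,360))])
save('k4.png',im)
E
```

```text
[ 427.2 -252.5   43.8] yaw 3.757 q [-3.03e-01  9.53e-01  1.00e-04  4.00e-04] F [-0.4 -0.6 -0.4] T [0.07 0.02 0.02] w 5.0 t 6.15 j [-0.21  0.34 -0.5  -0.   -0.72 -0.75]
level turn [-0.0004  0.0008 -0.    ]
```

View pics/k4.png

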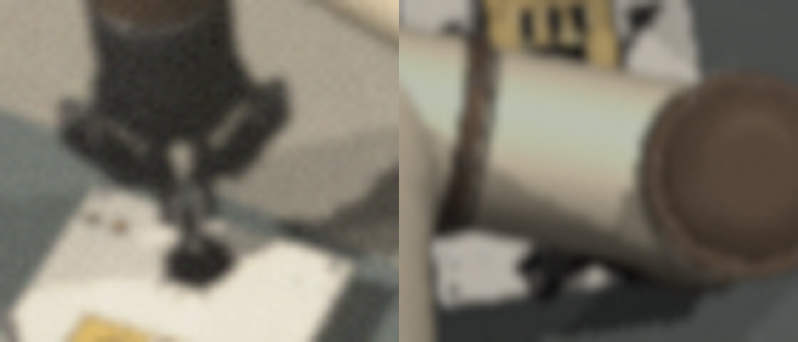

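```bash
python3 - <<'E'
from h import *
t=get_image("top");d=get_image("scene")
A=cv2.imread('pics/top0.png')[:,:,::-1];B=cv2.imread('pics/scene0.png')[:,:,::-1]
out=[]
for I,c,(x,y,w,h),P in((A,t,(60,330,100,66),[[187.4,595.6,196],[187.4,595.6,226],[161,575,196]]),(B,d,(540,120,100,66),[[187.4,595.6,196],[187.4,595.6,226],[161,575,196]])):
    s=4;im=cv2.resize(I[int(y*1.25):int((y+h)*1.25),int(x*1.25):int((x+w)*1.25)],(w*s,h*s),interpolation=cv2.INTER_CUBIC)
    im=np.clip(im.astype(float)*1.6,0,255).astype(np.uint8)
    for p,k in zip(proj(c,P),((255,0,0),(0,255,0),(0,255,255))): cv2.drawMarker(im,(int((p[0]-x+.5)*s),int((p[1]-y+.5)*s)),k,0,14,2)
    out.append(im)
print("base",proj(t,[[0,0,z] for z in(0,100,200,300)]).round(0).tolist())
save('st.png',np.hstack(out))
E
```

```text
base [[316.0, 393.0], [316.0, 404.0], [315.0, 416.0], [315.0, 430.0]]
```

View pics/st.png

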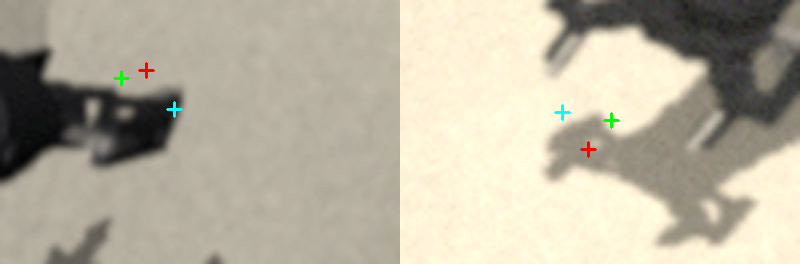

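```bash
python3 - <<'E'
from h import *
from scipy.optimize import least_squares
t=get_image("top");d=get_image("scene")
f=lambda p:np.r_[proj(t,p)[0]-[103-.5,360.5-.5],proj(d,p)[0]-[597.5-.5,146.7-.5]]
r=least_squares(f,[187,596,200]);print(r.x,r.fun)
E
```

```text
[151.54359762 595.40137817 198.84064242] [-7.85643188  1.09509435 -7.89587532  0.98277734]
```

```bash
python3 - <<'E'
from h import *
from scipy.optimize import least_squares
t=get_image("top");d=get_image("scene")
for tv in((89,356),(89,360),(93,358)):
  f=lambda p:np.r_[proj(t,p)[0]-tv,proj(d,p)[0]-[597,146.2]]
  r=least_squares(f,[187,596,200]);print(r.x,r.fun)
s=read_state()
print(proj(t,[[187,596,209]]),proj(d,[[187,596,209]]))
# ends of right finger at claimed and offset
j=np.array([-.30,-.954,0])*43
for o in([0,0,0],[-30,0,0],[0,0,30],[-26,-20,0]): 
  c=np.array([187,596,209])+o; print(o,[proj(t,[c+k*j])[0].round(1).tolist() for k in(1,-1)],[proj(d,[c+k*j])[0].round(1).tolist() for k in(1,-1)])
print("obs top right-finger end ~ (103,358.5); scene tips (579,137.5),(616,156)")
E
```

```text
[168.94515627 602.03257493 223.31419371] [-1.51276458  0.20003666 -1.50583096  0.19562595]
[157.11703825 606.0274619  213.48084505] [-1.24951215  0.16486716 -1.24902612  0.16253748]
[161.46704437 600.92803007 214.159289  ] [-3.34839414  0.44965889 -3.34536429  0.42935485]
[[ 93.38697659 348.03383516]] [[589.3372471  153.65391508]]
[0, 0, 0] [[108.2, 352.6], [78.6, 343.4]] [[574.1, 145.2], [605.0, 162.4]]
[-30, 0, 0] [[107.4, 364.4], [77.6, 355.1]] [[575.9, 137.9], [606.5, 154.7]]
[0, 0, 30] [[102.2, 354.8], [71.7, 345.4]] [[579.6, 137.8], [611.4, 155.1]]
[-26, -20, 0] [[114.9, 362.6], [85.2, 353.4]] [[568.1, 136.4], [598.3, 153.1]]
obs top right-finger end ~ (103,358.5); scene tips (579,137.5),(616,156)
```

Triangulating the start picture gives an offset of about +30 mm in z, with xy good. That matches the knob view, so I'll keep descending gently to contact.

>>> servo_tool:
  turn:
    - [0, 0, 0]
    - [0, 0, 0]
    - [0, 0, 0]
    - [0, 0, 0]
    - [0, 0, 0]
  dp:
    - [0, 0, -0.001]
    - [0, 0, -0.001]
    - [0, 0, -0.001]
    - [0, 0, 0]
    - [0, 0, 0]
  fingers: [0.005, 0.005, 0.005, 0.005, 0.005]

```text
clock: 7.18
position: [427.4, -252.5, 40.9]
ee_rot: [-0.303, 0.953, -0.0, 0.001]
contact_force: [-0.4, 0.4, 0.5]
gripper_width: 4.4
```

```bash
python3 st.py
```

```text
[ 427.4 -252.5   40.9] yaw 3.757 q [-3.031e-01  9.530e-01 -1.000e-04  6.000e-04] F [-0.4  0.4  0.5] T [0.03 0.07 0.01] w 4.4 t 7.17 j [-0.21  0.35 -0.51 -0.   -0.71 -0.75]
level turn [-0.0002  0.0012  0.    ]
```

>>> servo_tool:
  turn:
    - [0, 0, 0]
    - [0, 0, 0]
    - [0, 0, 0]
    - [0, 0, 0]
    - [0, 0, 0]
  dp:
    - [0, 0, -0.001]
    - [0, 0, -0.001]
    - [0, 0, -0.001]
    - [0, 0, -0.001]
    - [0, 0, 0]
  fingers: [0.005, 0.005, 0.005, 0.005, 0.005]

```text
clock: 7.8
position: [427.5, -252.6, 41.1]
ee_rot: [-0.304, 0.953, -0.001, 0.001]
contact_force: [-0.1, 0.1, 0.5]
gripper_width: 5.2
```

```bash
python3 st.py; python3 - <<'E'
from h import *
d=get_image("scene");s=read_state();print(K(d),d["vfov"])
u=proj(d,[s["position"]]);print(u)
g=cv2.cvtColor(d["img"],cv2.COLOR_RGB2GRAY)[120:150,262:296];print(g[::1,::2])
E
```

```text
[ 427.5 -252.6   41.1] yaw 3.759 q [-3.040e-01  9.527e-01 -7.000e-04  7.000e-04] F [-0.1  0.1  0.5] T [-0.05  0.   -0.  ] w 5.2 t 7.8 j [-0.21  0.35 -0.51  0.   -0.71 -0.75]
level turn [0.001  0.0017 0.    ]
417.8451796157578 51.15585917750617
[[279.47950543 146.38880351]]
[[ 65  48  47  47  54  46  46  45  44  40  44  51  81  68  58  48  54]
 [ 62  60  49  49  51  46  42  40  40  43  44  67  84  59  61  44  67]
 [ 67  69  61  49  46  47  40  44  42  40  50  81  76  47  55  50  85]
 [ 69  70  64  54  47  42  44  40  46  45  64  85  64  45  43  51 111]
 [ 63  55  67  72  56  47  44  51  45  46  78  86  53  44  46  71 130]
 [ 56  43  59  84  75  45  54  81  65  51  87  77  45  44  50  97 146]
 [ 47  37  50  81  80  48  73 122  88  48  71  62  44  42  65 122 148]
 [ 50  45  39  65  75  45  81 137  99  50  54  46  43  48  81 127 142]
 [ 49  43  43  47  54  49  79 137 101  48  44  43  43  53 100 135 141]
 [ 62  46  42  43  51  43  67 125  98  42  43  41  44  70 118 139 136]
 [ 82  48  43  43  50  48  54 104  81  46  49  55  59  95 130 137 136]
 [103  71  49  49  43  41  48  85  75  46  57
[... 604 characters left out ...]
149 189 201 191 148 102  65  97 122 134 126 117 106  94  66]
 [191 183 177 194 209 206 182 111  76  85 100 122 131 125 117 108  93]
 [196 193 193 201 209 205 182 105  85  71  70 101 127 126 131 138 143]
 [198 195 198 198 202 194 155  83  76  63  50  79 122 134 150 180 199]
 [200 198 200 199 199 189 123  55  58  54  40  61 119 160 184 211 219]
 [196 196 200 200 198 184 101  47  45  42  38  51 124 192 213 221 223]
 [198 199 202 201 200 183  97  47  40  39  38  55 148 212 223 224 225]
 [202 202 201 200 199 185 105  49  43  39  43  89 177 221 223 224 224]
 [208 209 209 209 206 185 116  62  47  44  64 136 208 224 224 224 224]
 [220 222 221 220 219 194 152 113  75  72 115 182 221 225 225 226 224]]
```

>>> servo_tool:
  turn:
    - [0, 0, 0]
    - [0, 0, 0]
    - [0, 0, 0]
    - [0, 0, 0]
    - [0, 0, 0]
  dp:
    - [0, 0, -0.003]
    - [0, 0, -0.003]
    - [0, 0, -0.003]
    - [0, 0, -0.003]
    - [0, 0, -0.003]
  fingers: [0.005, 0.005, 0.005, 0.005, 0.005]

```text
clock: 8.48
position: [427.8, -253.0, 40.5]
ee_rot: [-0.308, 0.952, -0.003, -0.001]
contact_force: [-6.5, 6.1, 25.1]
gripper_width: 4.8
```

```bash
python3 st.py
```

```text
[ 427.8 -253.    40.5] yaw 3.767 q [-3.075e-01  9.515e-01 -2.600e-03 -6.000e-04] F [-6.5  6.1 25.1] T [1.95 1.84 0.01] w 4.8 t 8.47 j [-0.2   0.35 -0.51  0.01 -0.71 -0.75]
level turn [0.0053 0.0005 0.    ]
```

The bar top (75 mm) is reached at state z ≈ 41, so true z ≈ state z + 34. Next I rise, open, descend to state z ≈ 19 and close.

>>> servo_tool:
  turn:
    - [0, 0, 0]
    - [0, 0, 0]
    - [0, 0, 0]
    - [0, 0, 0]
    - [0, 0, 0]
  dp:
    - [0, 0, 0.015]
    - [0, 0, 0]
    - [0, 0, 0]
    - [0, 0, 0]
    - [0, 0, 0]
  fingers: [0.02, 0.036, 0.036, 0.036, 0.036]

```text
clock: 9.1
position: [426.9, -252.6, 54.0]
ee_rot: [-0.307, 0.952, -0.002, -0.001]
contact_force: [0.4, 0.1, 0.1]
gripper_width: 36.2
```

```bash
python3 st.py
```

```text
[ 426.9 -252.6   54. ] yaw 3.766 q [-0.3072  0.9516 -0.0017 -0.0015] F [0.4 0.1 0.1] T [-0.    0.01 -0.02] w 36.2 t 9.1 j [-0.2   0.33 -0.5   0.01 -0.75 -0.75]
level turn [ 0.0042 -0.0018  0.    ]
```

>>> servo_tool:
  turn:
    - [0.004, -0.002, 0]
    - [0, 0, 0]
    - [0, 0, 0]
    - [0, 0, 0]
    - [0, 0, 0]
  dp:
    - [0, 0, -0.01]
    - [0, 0, -0.01]
    - [0, 0, -0.009]
    - [0, 0, -0.006]
    - [0, 0, 0]
  fingers: [0.036, 0.036, 0.036, 0.036, 0.036]

```text
clock: 9.72
position: [425.8, -252.3, 14.9]
ee_rot: [-0.307, 0.952, 0.001, -0.001]
contact_force: [-0.3, -0.3, -0.2]
gripper_width: 35.9
```

```bash
python3 st.py
```

```text
[ 425.8 -252.3   14.9] yaw 3.766 q [-3.070e-01  9.517e-01  9.000e-04 -1.200e-03] F [-0.3 -0.3 -0.2] T [ 0.    0.   -0.02] w 35.9 t 9.72 j [-0.21  0.39 -0.53 -0.   -0.65 -0.74]
level turn [-0.0009 -0.0028 -0.    ]
```

>>> servo_tool:
  turn:
    - [0, 0, 0]
    - [0, 0, 0]
    - [0, 0, 0]
    - [0, 0, 0]
    - [0, 0, 0]
  dp:
    - [0.001, 0, 0.005]
    - [0, 0, 0]
    - [0, 0, 0]
    - [0, 0, 0]
    - [0, 0, 0]
  fingers: [0.03, 0.02, 0.012, 0.005, 0.002]

```text
clock: 10.35
position: [426.1, -251.1, 21.0]
ee_rot: [-0.307, 0.952, 0.002, -0.001]
contact_force: [0.8, -1.7, -2.2]
gripper_width: 8.3
```

```bash
python3 st.py
```

```text
[ 426.1 -251.1   21. ] yaw 3.765 q [-0.3068  0.9518  0.0016 -0.0011] F [ 0.8 -1.7 -2.2] T [-0.27 -0.07 -0.05] w 8.3 t 10.35 j [-0.2   0.38 -0.53 -0.   -0.67 -0.74]
level turn [-0.0024 -0.0032 -0.    ]
```

Gripped. Turning clockwise by 30°.

>>> servo_tool:
  turn:
    - [0, 0, -0.08]
    - [0, 0, -0.12]
    - [0, 0, -0.12]
    - [0, 0, -0.12]
    - [0, 0, -0.09]
  dp:
    - [0, 0, 0]
    - [0, 0, 0]
    - [0, 0, 0]
    - [0, 0, 0]
    - [0, 0, 0]
  fingers: [0.002, 0.002, 0.002, 0.002, 0.002]

```text
clock: 10.98
position: [426.1, -251.1, 20.9]
ee_rot: [-0.039, 0.999, 0.002, -0.001]
contact_force: [0.1, 2.5, -0.9]
gripper_width: 8.7
```

```bash
python3 st.py
```

```text
[ 426.1 -251.1   20.9] yaw 3.22 q [-3.890e-02  9.992e-01  1.700e-03 -8.000e-04] F [ 0.1  2.5 -0.9] T [0.53 0.01 0.16] w 8.7 t 10.97 j [-0.21  0.38 -0.53 -0.   -0.67 -1.28]
level turn [-0.0034 -0.0017  0.    ]
```

>>> servo_tool:
  turn:
    - [0, 0, 0.01]
    - [0, 0, 0]
    - [0, 0, 0]
    - [0, 0, 0]
    - [0, 0, 0]
  dp:
    - [0, 0, 0]
    - [0, 0, 0]
    - [0, 0, 0]
    - [0, 0, 0]
    - [0, 0, 0]
  fingers: [0.002, 0.01, 0.02, 0.034, 0.034]

```text
clock: 11.6
position: [427.1, -251.9, 21.3]
ee_rot: [-0.046, 0.999, 0.001, 0.0]
contact_force: [0.4, 0.0, -1.3]
gripper_width: 33.6
```

>>> servo_tool:
  turn:
    - [0, 0, 0]
    - [0, 0, 0]
    - [0, 0, 0]
    - [0, 0, 0.17]
    - [0, 0, 0.17]
  dp:
    - [0, 0, 0.015]
    - [0, 0, 0.03]
    - [0, 0, 0.05]
    - [0.02, 0.03, 0.05]
    - [0.02, 0.06, 0.03]
  fingers: [0.036, 0.036, 0.036, 0.036, 0.036]

```text
clock: 12.22
position: [462.7, -168.4, 196.0]
ee_rot: [-0.217, 0.976, 0.001, -0.003]
contact_force: [1.5, -0.7, -0.8]
gripper_width: 36.2
```

>>> servo_tool:
  turn:
    - [0, 0, 0.17]
    - [0, 0, 0.17]
    - [0, 0, 0.17]
    - [0, 0, 0.17]
    - [0, 0, 0.17]
  dp:
    - [0.02, 0.06, 0]
    - [0.02, 0.06, 0]
    - [0.02, 0.06, 0]
    - [0.02, 0.06, 0]
    - [0.01, 0.06, 0]
  fingers: [0.04, 0.04, 0.04, 0.04, 0.04]

```text
clock: 12.85
position: [553.7, 131.5, 200.9]
ee_rot: [-0.611, 0.792, -0.001, 0.003]
contact_force: [1.9, -0.3, 1.6]
gripper_width: 40.0
```

```bash
python3 st.py; python3 - <<'E'
from h import *
d=get_image("scene");a=d["img"][115:175,245:315]
t=get_image("top");b=t["img"][220:280,355:425]
save('k5.png',np.hstack([a,b]),s=5.7)
E
```

```text
[553.7 131.5 200.9] yaw 4.456 q [-0.6111  0.7916 -0.0011  0.0029] F [ 1.9 -0.3  1.6] T [-0.03 -0.14 -0.04] w 40.0 t 12.85 j [ 0.52  0.28 -0.13  0.   -1.15 -0.78]
level turn [-0.0017  0.0059  0.    ]
```

View pics/k5.png

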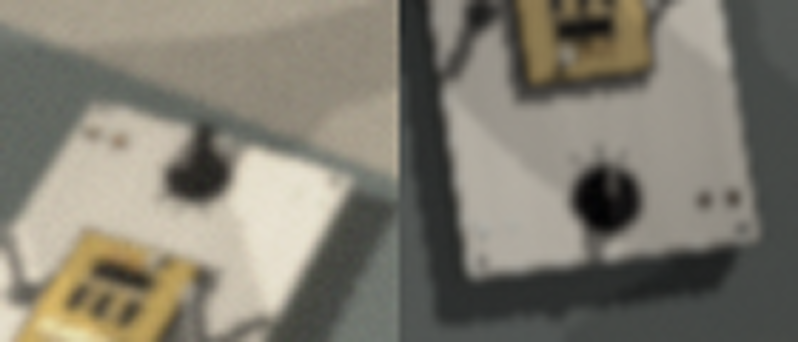

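The white line now points along the fixture's x at (610,180) in the crop, so the selector is in its middle position. Now to the plate at about (561, 247).

>>> servo_tool:
  turn:
    - [0, 0, 0.17]
    - [0, 0, 0.17]
    - [0, 0, 0.01]
    - [0, 0, 0]
    - [0, 0, 0]
  dp:
    - [0.004, 0.05, -0.02]
    - [0.004, 0.05, -0.04]
    - [0, 0.016, -0.04]
    - [0, 0, -0.03]
    - [0, 0, 0]
  fingers: [0.04, 0.04, 0.04, 0.04, 0.04]

```text
clock: 13.58
position: [562.5, 253.4, 68.1]
ee_rot: [0.744, -0.668, 0.001, -0.004]
contact_force: [0.5, -1.1, 1.1]
gripper_width: 39.8
```

```bash
python3 st.py
```

```text
[562.5 253.4  68.1] yaw -1.463 q [ 0.7442 -0.6679  0.001  -0.0045] F [ 0.5 -1.1  1.1] T [-0.1   0.04 -0.01] w 39.8 t 13.57 j [ 0.69  0.48 -0.19  0.   -0.89 -0.58]
level turn [-0.0053  0.0075  0.    ]
```

>>> servo_tool:
  turn:
    - [-0.005, 0.0075, -0.012]
    - [0, 0, 0]
    - [0, 0, 0]
    - [0, 0, 0]
    - [0, 0, 0]
  dp:
    - [-0.001, -0.006, -0.005]
    - [0, 0, -0.02]
    - [0, 0, -0.02]
    - [0, 0, -0.01]
    - [0, 0, 0]
  fingers: [0.04, 0.04, 0.04, 0.04, 0.04]

```text
clock: 14.2
position: [566.4, 246.6, 19.5]
ee_rot: [0.739, -0.674, 0.002, -0.006]
contact_force: [0.1, -0.5, -0.3]
gripper_width: 40.4
```

```bash
python3 st.py
```

```text
[566.4 246.6  19.5] yaw -1.48 q [ 0.7386 -0.6741  0.0017 -0.0061] F [ 0.1 -0.5 -0.3] T [-0.01  0.01  0.  ] w 40.4 t 14.2 j [ 0.67  0.54 -0.23  0.   -0.79 -0.58]
level turn [-0.0067  0.0107 -0.    ]
```

>>> servo_tool:
  turn:
    - [-0.007, 0.011, 0.003]
    - [0, 0, 0]
    - [0, 0, 0]
    - [0, 0, 0]
    - [0, 0, 0]
  dp:
    - [-0.004, 0.0005, 0]
    - [0, 0, -0.006]
    - [0, 0, -0.006]
    - [0, 0, -0.003]
    - [0, 0, 0]
  fingers: [0.04, 0.04, 0.04, 0.04, 0.04]

```text
clock: 14.82
position: [563.5, 247.9, 6.0]
ee_rot: [0.74, -0.673, 0.0, -0.001]
contact_force: [-0.0, 0.2, -0.3]
gripper_width: 40.1
```

```bash
python3 st.py
```

```text
[563.5 247.9   6. ] yaw -1.476 q [ 7.397e-01 -6.729e-01  3.000e-04 -1.400e-03] F [-0.   0.2 -0.3] T [-0.01  0.04 -0.04] w 40.1 t 14.82 j [ 0.68  0.56 -0.24  0.   -0.77 -0.58]
level turn [-0.0016  0.0024 -0.    ]
```

Closing on the handle.

>>> servo_tool:
  turn:
    - [0, 0, 0]
    - [0, 0, 0]
    - [0, 0, 0]
    - [0, 0, 0]
    - [0, 0, 0]
  dp:
    - [-0.001, 0, -0.003]
    - [0, 0, 0]
    - [0, 0, 0]
    - [0, 0, 0]
    - [0, 0, 0]
  fingers: [0.03, 0.02, 0.012, 0.006, 0.004]

```text
clock: 15.45
position: [562.3, 247.9, 3.0]
ee_rot: [0.74, -0.673, 0.0, -0.001]
contact_force: [-0.5, -0.8, -0.2]
gripper_width: 12.9
```

```bash
python3 st.py
```

```text
[562.3 247.9   3. ] yaw -1.476 q [ 7.398e-01 -6.728e-01  4.000e-04 -1.400e-03] F [-0.5 -0.8 -0.2] T [-0.02  0.1   0.06] w 12.9 t 15.45 j [ 0.68  0.56 -0.25  0.   -0.76 -0.58]
level turn [-0.0015  0.0024  0.    ]
```

Held (12.9 mm, on the 14 mm bar). Plate z ≈ state z − 3. Lift and carry.

>>> servo_tool:
  turn:
    - [0, 0, 0]
    - [0, 0, 0]
    - [0, 0, 0]
    - [0, 0, 0]
    - [0, 0, 0]
  dp:
    - [0, 0, 0.01]
    - [0, 0, 0.03]
    - [0, 0, 0.04]
    - [0, 0, 0.04]
    - [0, 0, 0.03]
  fingers: [0.004, 0.004, 0.004, 0.004, 0.004]

```text
clock: 16.08
position: [557.8, 245.1, 153.1]
ee_rot: [0.739, -0.674, -0.002, 0.005]
contact_force: [-0.4, 0.3, -3.5]
gripper_width: 13.0
```

>>> servo_tool:
  turn:
    - [0, 0, 0]
    - [0, 0, 0]
    - [0, 0, 0]
    - [0, 0, 0]
    - [0, 0, 0]
  dp:
    - [0, -0.02, 0.01]
    - [0, -0.04, 0]
    - [0, -0.05, 0]
    - [0, -0.05, 0]
    - [0, -0.05, 0]
  fingers: [0.004, 0.004, 0.004, 0.004, 0.004]

```text
clock: 16.7
position: [554.2, 29.1, 163.1]
ee_rot: [0.74, -0.672, -0.003, 0.005]
contact_force: [0.5, -0.6, -3.1]
gripper_width: 13.0
```

```bash
python3 st.py
```

```text
[554.2  29.1 163.1] yaw -1.475 q [ 0.7403 -0.6723 -0.0034  0.0047] F [ 0.5 -0.6 -3.1] T [-0.04 -0.14  0.02] w 13.0 t 16.7 j [ 0.34  0.3  -0.21 -0.   -1.08 -0.25]
level turn [ 0.0023 -0.0114  0.    ]
```

>>> servo_tool:
  turn:
    - [0.002, -0.011, 0]
    - [0, 0, 0]
    - [0, 0, 0]
    - [0, 0, 0]
    - [0, 0, 0]
  dp:
    - [0, -0.055, 0]
    - [0, -0.055, 0]
    - [0, -0.055, 0]
    - [0, -0.05, 0]
    - [0, -0.03, 0]
  fingers: [0.004, 0.004, 0.004, 0.004, 0.004]

```text
clock: 17.32
position: [544.8, -228.1, 158.2]
ee_rot: [0.738, -0.674, -0.005, 0.003]
contact_force: [0.6, -0.4, -2.6]
gripper_width: 12.8
```

```bash
python3 st.py
```

```text
[ 544.8 -228.1  158.2] yaw -1.481 q [ 0.7383 -0.6745 -0.0052  0.0034] F [ 0.6 -0.4 -2.6] T [ 0.07 -0.15  0.02] w 12.8 t 17.32 j [-0.12  0.36 -0.13 -0.   -1.09  0.21]
level turn [-0.002  -0.0123  0.    ]
```

>>> servo_tool:
  turn:
    - [-0.002, -0.012, 0.008]
    - [0, 0, 0]
    - [0, 0, 0]
    - [0, 0, 0]
    - [0, 0, 0]
  dp:
    - [-0.003, -0.01, 0]
    - [0, -0.003, 0]
    - [0, 0, -0.01]
    - [0, 0, 0]
    - [0, 0, 0]
  fingers: [0.004, 0.004, 0.004, 0.004, 0.004]

```text
clock: 17.95
position: [538.0, -241.3, 144.7]
ee_rot: [0.74, -0.672, -0.003, 0.001]
contact_force: [0.1, 0.8, -3.6]
gripper_width: 12.9
```

```bash
python3 st.py; python3 - <<'E'
from fit import *
D={c:get_image(c) for c in("top","scene")};s=read_state();p=s["position"]
rb=lambda d:np.clip((lambda i:i[:,:,0]-i[:,:,2])(cv2.GaussianBlur(d["img"],(0,0),.6).astype(float)),-10,30)
for o in(-5,0,5):
  z=p[2]-3+o; r=fit([p[0],p[1],.1],[(D["scene"],rb(D["scene"]))],50,70,[z+16,z+24]);print(o,np.round(r.x,3),round(r.fun,1))
d=D["scene"];u,v=proj(d,[[p[0],p[1],p[2]+15]])[0].astype(int);save('hov.png',d["img"],(u-50,v-37,100,75),8)
E
```

```text
[ 538.  -241.3  144.7] yaw -1.475 q [ 0.7403 -0.6723 -0.0031  0.001 ] F [ 0.1  0.8 -3.6] T [ 0.   -0.03  0.01] w 12.9 t 17.95 j [-0.15  0.37 -0.15 -0.   -1.06  0.25]
level turn [-0.0027 -0.006   0.    ]
-5 [ 5.35892e+02 -2.45649e+02  1.03000e-01] -40.2
0 [ 5.39259e+02 -2.42521e+02  1.01000e-01] -40.9
5 [ 5.42678e+02 -2.39437e+02  9.70000e-02] -41.3
```

The scene fit puts the plate within 2 mm of my TCP-based estimate. Correct (+4, +1) and descend to just above the dowels (contact expected near state z 90).

>>> servo_tool:
  turn:
    - [-0.003, -0.006, 0.002]
    - [0, 0, 0]
    - [0, 0, 0]
    - [0, 0, 0]
    - [0, 0, 0]
  dp:
    - [0.004, 0.001, -0.01]
    - [0, 0, -0.015]
    - [0, 0, -0.01]
    - [0, 0, -0.005]
    - [0, 0, 0]
  fingers: [0.004, 0.004, 0.004, 0.004, 0.004]

```text
clock: 18.68
position: [541.9, -239.7, 101.0]
ee_rot: [0.741, -0.671, -0.001, 0.0]
contact_force: [-0.2, -0.4, -3.1]
gripper_width: 13.1
```

```bash
python3 st.py
```

```text
[ 541.9 -239.7  101. ] yaw -1.472 q [ 7.411e-01 -6.714e-01 -5.000e-04  4.000e-04] F [-0.2 -0.4 -3.1] T [-0.04 -0.02  0.02] w 13.1 t 18.68 j [-0.14  0.41 -0.2   0.   -0.95  0.24]
level turn [-0.0001 -0.0013  0.    ]
```

Now go down in small steps through the nose height.

>>> servo_tool:
  turn:
    - [0, 0, 0]
    - [0, 0, 0]
    - [0, 0, 0]
    - [0, 0, 0]
    - [0, 0, 0]
  dp:
    - [0, 0, -0.003]
    - [0, 0, -0.003]
    - [0, 0, -0.003]
    - [0, 0, -0.003]
    - [0, 0, -0.002]
  fingers: [0.004, 0.004, 0.004, 0.004, 0.004]

```text
clock: 19.3
position: [542.7, -240.1, 87.3]
ee_rot: [0.741, -0.671, 0.001, -0.0]
contact_force: [0.7, -0.2, -3.2]
gripper_width: 13.1
```

```bash
python3 st.py
```

```text
[ 542.7 -240.1   87.3] yaw -1.472 q [ 7.411e-01 -6.714e-01  7.000e-04 -2.000e-04] F [ 0.7 -0.2 -3.2] T [ 0.01 -0.01  0.  ] w 13.1 t 19.3 j [-0.14  0.43 -0.22  0.   -0.92  0.24]
level turn [0.0006 0.0013 0.    ]
```

>>> servo_tool:
  turn:
    - [0, 0, 0]
    - [0, 0, 0]
    - [0, 0, 0]
    - [0, 0, 0]
    - [0, 0, 0]
  dp:
    - [-0.0005, 0, -0.002]
    - [0, 0, -0.002]
    - [0, 0, -0.002]
    - [0, 0, -0.002]
    - [0, 0, -0.001]
  fingers: [0.004, 0.004, 0.004, 0.004, 0.004]

```text
clock: 19.92
position: [541.7, -240.3, 77.8]
ee_rot: [0.741, -0.671, 0.0, 0.0]
contact_force: [0.5, -0.1, -3.2]
gripper_width: 13.0
```

```bash
python3 st.py
```

```text
[ 541.7 -240.3   77.8] yaw -1.472 q [ 7.412e-01 -6.713e-01  4.000e-04  3.000e-04] F [ 0.5 -0.1 -3.2] T [-0.04  0.08 -0.03] w 13.0 t 19.93 j [-0.14  0.44 -0.23  0.   -0.9   0.24]
level turn [0.0009 0.0003 0.    ]
```

>>> servo_tool:
  turn:
    - [0, 0, 0]
    - [0, 0, 0]
    - [0, 0, 0]
    - [0, 0, 0]
    - [0, 0, 0]
  dp:
    - [0, 0, -0.002]
    - [0, 0, -0.002]
    - [0, 0, -0.002]
    - [0, 0, -0.002]
    - [0, 0, -0.001]
  fingers: [0.004, 0.004, 0.004, 0.004, 0.004]

```text
clock: 20.55
position: [541.7, -240.3, 68.1]
ee_rot: [0.741, -0.671, 0.0, 0.0]
contact_force: [0.0, 0.2, -2.3]
gripper_width: 12.8
```

```bash
python3 st.py
```

```text
[ 541.7 -240.3   68.1] yaw -1.472 q [ 7.412e-01 -6.713e-01  4.000e-04  3.000e-04] F [ 0.   0.2 -2.3] T [-0.11  0.12 -0.01] w 12.8 t 20.55 j [-0.14  0.45 -0.24  0.   -0.88  0.24]
level turn [0.001  0.0002 0.    ]
```

>>> servo_tool:
  turn:
    - [0, 0, 0]
    - [0, 0, 0]
    - [0, 0, 0]
    - [0, 0, 0]
    - [0, 0, 0]
  dp:
    - [0, 0, -0.0015]
    - [0, 0, -0.0015]
    - [0, 0, -0.0015]
    - [0, 0, -0.0015]
    - [0, 0, -0.0015]
  fingers: [0.004, 0.004, 0.004, 0.004, 0.004]

```text
clock: 21.18
position: [541.8, -240.5, 62.2]
ee_rot: [0.741, -0.671, 0.001, 0.0]
contact_force: [-2.7, 1.1, 3.5]
gripper_width: 12.8
```

```bash
python3 st.py
```

```text
[ 541.8 -240.5   62.2] yaw -1.471 q [ 7.413e-01 -6.711e-01  8.000e-04  4.000e-04] F [-2.7  1.1  3.5] T [0.4  0.82 0.05] w 12.8 t 21.18 j [-0.14  0.46 -0.25  0.   -0.86  0.24]
level turn [ 0.0017  0.0007 -0.    ]
```

>>> servo_tool:
  turn:
    - [0, 0, 0]
    - [0, 0, 0]
    - [0, 0, 0]
    - [0, 0, 0]
    - [0, 0, 0]
  dp:
    - [0, 0, -0.002]
    - [0, 0, -0.002]
    - [0, 0, -0.002]
    - [0, 0, -0.002]
    - [0, 0, -0.002]
  fingers: [0.004, 0.004, 0.004, 0.004, 0.004]

```text
clock: 21.8
position: [541.9, -240.7, 58.9]
ee_rot: [0.742, -0.67, 0.002, 0.001]
contact_force: [-5.9, 2.5, 12.2]
gripper_width: 13.1
```

```bash
python3 st.py
```

```text
[ 541.9 -240.7   58.9] yaw -1.469 q [ 0.742  -0.6704  0.002   0.0008] F [-5.9  2.5 12.2] T [ 1.06  1.79 -0.05] w 13.1 t 21.8 j [-0.14  0.46 -0.25  0.   -0.85  0.24]
level turn [0.0039 0.002  0.    ]
```

State z 58.9 (plate z ≈ 56) with more force than the springs give, so it is on the stop. I'll press a little firmer, finish on pressing rows so the push stays, and check with a picture.

>>> servo_tool:
  turn:
    - [0, 0, 0]
    - [0, 0, 0]
    - [0, 0, 0]
    - [0, 0, 0]
    - [0, 0, 0]
  dp:
    - [0, 0, -0.003]
    - [0, 0, -0.003]
    - [0, 0, -0.003]
    - [0, 0, -0.003]
    - [0, 0, -0.003]
  fingers: [0.004, 0.004, 0.004, 0.004, 0.004]

```text
clock: 22.42
position: [542.1, -240.9, 58.8]
ee_rot: [0.743, -0.67, 0.005, 0.001]
contact_force: [-7.5, 4.0, 17.4]
gripper_width: 12.9
```

```bash
python3 st.py; python3 - <<'E'
from h import *
d=get_image("scene");t=get_image("top")
s=read_state();print(s["position"],s["contact_force"],s["clock"])
save('fin.png',np.hstack([d["img"][110:210,215:315],t["img"][190:290,330:430]]),s=4)
E
```

```text
[ 542.1 -240.9   58.8] yaw -1.467 q [ 0.7428 -0.6695  0.0047  0.0012] F [-7.5  4.  17.4] T [ 1.47  2.17 -0.17] w 12.9 t 22.43 j [-0.14  0.46 -0.26  0.01 -0.85  0.24]
level turn [0.0081 0.0053 0.    ]
[ 542.10355789 -240.90778665   58.84358573] [-6.90064394  4.05510508 17.34606147] 22.525
```

View pics/fin.png

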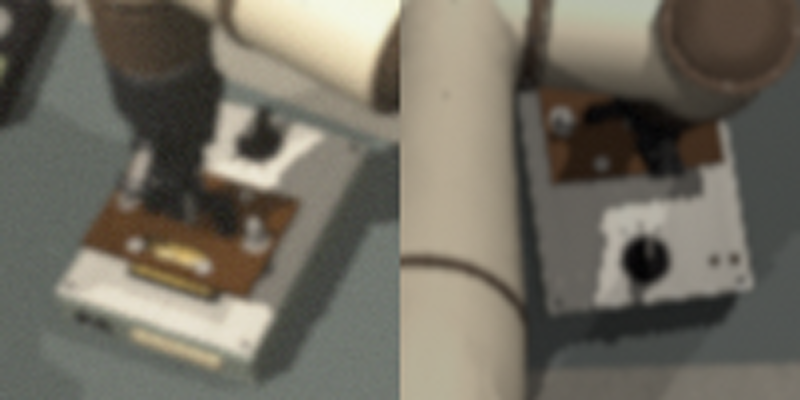

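The plate sits over the board with the dowels coming through both bushes at (130,190) and (255,235). The window is on the side away from the selector, and the knob's line still points along the fixture's x. Force is steady at 17 N at the stop, so I'm handing in.

```bash
python3 -c "
from bench import *
print(job_done())"; python3 st.py
```

```text
the job is handed in; nothing more can be done
None
the job is handed in; nothing more can be done
```

I turned the selector one click to its middle position, then fitted the larger brown plate over both dowels and pressed it fully down. I handed the job in at about 22.5 s, still holding the plate down; no verdict is reported.

**Last checks:**
- **Height:** the plate's z was about 56 mm by its height change since the grasp, which is the pressed-home value.
- **Force:** the push read a steady 17 N, more than the springs alone give, so the nest was on its stop.
- **Level:** the tool was tilted about 0.01 rad. I did not measure the plate's own tilt.
- **Pictures:** the last ones show both dowels through the holes, the window away from the selector and the knob's line along the fixture's x.
- **Bystanders:** I saw no contact with the other things on the bench, but did not measure their positions at the end.

**What disagreed:**
- **Height reading:** the reported tool height read about 34 mm low, so the first attempt to grip the knob closed on air above it. I measured the offset by touching the knob's top and allowed for it from then on.
- **Side force:** about 8 N of sideways force remained while pressing. The plate did not move.

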